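# Open the label printer for a new roll

### The job

The label printer on the packing bench has used up its roll. Press its blue release tab so that the cover springs up part-way, then push the cover right back until it stays fully open, ready for the new roll. Only touch, do not grasp or force anything: the printer is to stay standing where it is, and the things around it are to be left alone.

Things in the scene. Friction and masses are not known exactly. Their poses are not given: they have to be found in the camera images.
- printer_base (a point): Loose dark grey label printer on four rubber feet, about 1.8 kg, 210 mm deep (x), 140 mm wide (y), 118 mm high with the cover shut. This point lies on the bench under it, on its middle line, 115 mm behind its front face, 95 mm ahead of its rear face. Axes: x from front to rear (the front roughly faces the robot), y to the left as seen from the robot, z up. A sideways push of about 10 N slides it.
- tab_top (a point): Bright blue ribbed release tab at the front right corner of the printer's top, 38 mm deep (x), 34 mm wide (y). This point is the centre of its flat top, 107 mm above the bench, 38 mm ahead of the cover's front edge (93 mm ahead of printer_base, 47 mm to its right). The deck around it is 98 mm high. It goes straight down 6 mm on a spring, 2 N at first, 5 N at the bottom, and springs back.
- tab (a joint): How far the release tab is pressed down, m: 0 up, 0.006 fully in. The cover is let go at about 0.003 to 0.004.
- cover (a joint): Angle of the printer's light grey cover, rad: 0 shut and latched (only the tab frees it), about 0.84 when sprung up, 1.92 fully open, leaning back past upright against its stop. Let go well short of upright it sinks back to about 0.84; past about 1.65 it falls to its stop and stays there. 1 to 3 N at the front edge moves it; its plastic is slick.
- cover_hinge (a point): Middle of the cover's hinge line, fixed to the printer, 102 mm above the bench, 68 mm behind printer_base; the hinge line runs along the printer's y.
- cover_edge (a point): Middle of the lower front edge of the cover, which is 136 mm wide, 27 mm thick in all, and reaches 123 mm from the hinge line. This point moves with the cover: 91 mm above the bench when shut, about 187 mm when sprung up, with open space below it. A black rubber roller of 11 mm runs along the underside 10 mm behind the edge.
- label_roll: New roll of white labels, loose, standing upright beside the printer: 60 mm across, 57 mm high. Origin at the centre of its underside.
- oil: Small amber oil bottle, loose, upright, 44 mm across, 105 mm high. Origin at the centre of its underside.
- stone: Two-coloured sharpening stone on its black base, loose, 215 x 80 x 36 mm, long side along its x. Origin at the centre of its underside.
- knife: Finished knife lying flat, loose, about 285 mm long along its x (wooden handle to -x, steel blade to +x), 18 mm high. Origin under it, near the bolster.

How it is judged:
By the outcome, as a careful person would: the job done as asked, in the order asked, and still so for the second after the job is handed in, with the robot touching nothing.
It also fails if it takes over 45 s, if anything falls off the work surface, if the arm or the gripper's body presses on something with over 40 N, if the wrist force passes 120 N, or if a joint passes its speed limit or range.

### The arm

A 6-joint arm with a two-finger parallel gripper is mounted at the origin on the work surface. World frame = base frame: x ahead of the robot, y to its left, z up, the work surface at z = 0. Lengths are in m, angles in rad, forces in N, time in s.
With the tool pointing down it reaches from about 0.25 to 0.725 m from the base axis. Payload 4 kg.
Tool frame: the origin (TCP) lies on the centre line of the jaws, within the pads' length; the fingertips stand 22 mm ahead of it and the grasp point (between the pads) lies 3 mm ahead of it; z points along the fingers, y is the line along which they close (so a half turn about z gives the same grasp; the last joint's range is limited). The gripper opens to 85 mm and grips with 20 to 120 N. Pads are 22 mm wide; open, the fingers measure 114 mm over their backs; the gripper's body (76 mm by 85 mm) begins 54 mm behind the grasp point. The pads swing forward as they close: fully open they stand 13 mm farther back than shut.
Start: joints at [0, 0.241, 0.005, 1.335, 0, 1.571], TCP at [0.5, -0, 0.253] pointing down, gripper open.
Joint ranges: [-2.72, 2.72], [-1.05, 1.87], [-1.09, 1.28], [-1.99, 2.15], [-1.42, 1.44], [-3.14, 3.14]. Speed limits (rad/s): [2.79, 2.79, 3.14, 3.14, 3.14, 3.14].

### API

Orientations are given as a unit quaternion [x, y, z, w].
In Python, from workcell import bot gives the robot as it stands.
- The arm moves only by the shell command python3 -m inch 'ROWS'. ROWS is JSON, one flat list of numbers, 7 for each row, row after row: the shift along the world's x, y, z in mm, then the turn, a rotation vector about the world's x, y, z in rad, then the opening in per cent of the stroke, from 0 (shut) to 100 (fully open). A call has 1 to 8 rows; each row is the pose to reach, as a shift and turn from the pose commanded when the call began; what a row does not reach only later rows make up. A row lasts 1/12 s, in which the tool goes at most 41.7 mm and 7.16 degrees, less where a joint would pass 70% of its speed; a pose out of reach is approached as far as the arm can. A call with a gripper value outside its range is refused whole. The fingers move at their own pace and stop on an object; the grip force is fixed at half the most. Time passes only in rows, so rows that repeat a pose let the fingers close. It gives the time, the measured TCP pose, the force, the opening and the grip force at its end, in the units of the state.
- bot.get_obs(): the state, without advancing time (a new reading comes with each control period).
- bot.camera(name): name is "scene" or "side" or "wrist"; returns the picture (400x640x3 uint8, blue, green, red); there is no depth.
- bot.camera_info(name): a dict with "intrinsics" (3x3 intrinsics, pixels), "camera_from_world" (4x4, takes a point from world to camera coordinates); the wrist camera has in their place "hand_eye" (4x4, takes a point from camera to tool coordinates, whose origin is the TCP and whose axes are the flange's). Camera axes: x right, y down, z forward; pixel columns grow to the right and rows downward; lengths in m; the calibration is good to about 2 mm. A picture is of the moment at which its call begins: read the wrist's pose just before it. camera_info takes no time and is no camera call.
- bot.job_done(): hands the job in; it is judged then, once.
Trained networks look in the newest picture that a camera, given by its name, has taken for a name from the list of things; names that differ only in an ending like _2 or _b are one class to them, and where a whole thing is asked for, a point or a joint stands for the part that bears it (a point fixed in the world has none). Each returns a list of dicts, best first, with "confidence" (0 to 1); they miss things now and then, are a little off and sometimes report something else, mostly with a low value. They report only what shows in the picture. A call takes as long as a camera call.
- bot.silhouettes(camera, target): "mask" (400x640 bool, what is visible of it) and "uv" ([column, row] in pixels, amid what is visible of it).
- bot.spot_point(camera, target): "uv" ([column, row] in pixels: a listed point, or the origin of a listed thing).
The state is a dict: "clock": time; "joint_pos": joint angles; "joint_vel": joint speeds; "tau": joint torques, N m; "eef_pos": TCP position; "tool_rot": TCP orientation; "ft_force": force on the tool from outside, world axes, zero at the start; "ft_torque": the same for the moment, N m; "grip_width": finger opening in m; "grasp_force": force on a finger pad.
Only numpy, scipy, OpenCV 4.12 (cv2) and the standard library are available. Lean on these libraries where they do the work, as an engineer would, in place of code of your own. Each camera call takes 0.05 s, during which the arm holds its last target. There are 200 camera calls.

## Working session

There is one attempt and no reset: what is moved stays moved. The work goes in short steps, Python scripts to look and compute and a shell command to move; the robot and the scene stay as the last step left them, time stands still between calls to the robot, and variables do not carry over. Pictures are saved under pics/ and viewed, at most 10 in all, crops included, and the job is handed in when it is done.

```bash
mkdir -p pics
cat > h.py <<'E'
import numpy as np, cv2
from workcell import bot
from scipy.optimize import least_squares
def tri(name,cams=("scene","side")):
    A=[];uvs=[]
    for c in cams:
        r=bot.spot_point(c,name)
        if not r: print(name,c,'none'); continue
        i=bot.camera_info(c); P=i["intrinsics"]@np.array(i["camera_from_world"])[:3]
        u,v=r[0]["uv"]; uvs.append((c,np.round([u,v]),round(r[0]["confidence"],2)))
        A+= [u*P[2]-P[0], v*P[2]-P[1]]
    if len(A)<4: print(name,uvs); return None
    A=np.array(A); x=np.linalg.lstsq(A[:,:3],-A[:,3],rcond=None)[0]
    print(name,np.round(x,4),uvs); return x
E
python3 - <<'E'
from h import *
a=bot.camera("scene");b=bot.camera("side")
cv2.imwrite("pics/a.png",np.vstack([a,b])[:, :] if 0 else cv2.resize(np.vstack([a,b]),(480,600)))
cv2.imwrite("pics/s.png",a)
for n in ["printer_base","tab_top","cover_hinge","cover_edge","label_roll","oil","stone","knife"]: tri(n)
o=bot.get_obs();print(o["eef_pos"],o["tool_rot"],o["clock"],o["grip_width"])
E
```

```text
printer_base side none
printer_base [('scene', array([276., 181.]), 0.48)]
tab_top [ 0.5401 -0.0189  0.1135] [('scene', array([275., 182.]), 0.69), ('side', array([351., 175.]), 0.78)]
cover_hinge [0.6919 0.04   0.1103] [('scene', array([330., 226.]), 0.95), ('side', array([285., 192.]), 0.86)]
cover_edge [ 0.5767  0.1104 -0.0453] [('scene', array([302., 190.]), 0.68), ('side', array([313., 277.]), 0.71)]
label_roll [ 6.381e-01 -2.026e-01 -1.000e-04] [('scene', array([230., 268.]), 0.71), ('side', array([314., 152.]), 0.85)]
oil [ 0.6184  0.1815 -0.001 ] [('scene', array([361., 202.]), 0.84), ('side', array([315., 277.]), 0.71)]
stone [ 0.6505 -0.1079  0.0046] [('scene', array([265., 254.]), 0.75), ('side', array([307., 178.]), 0.66)]
knife [ 0.6006  0.2849 -0.0041] [('scene', array([388., 182.]), 0.62), ('side', array([320., 323.]), 0.91)]
[ 5.00025897e-01 -4.25481728e-06  2.53324444e-01] [7.07113530e-01 7.07100032e-01 3.13309119e-05 2.21571970e-05] 0.9 0.08554405858061644
```

View pics/a.png

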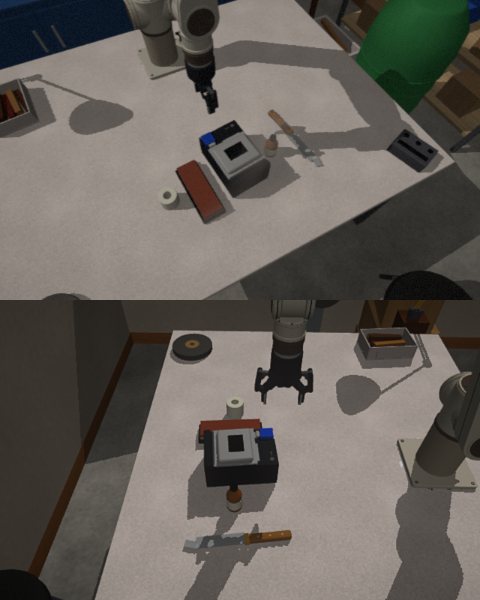

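```bash
python3 -m inch '[15,-10,-10,0,0,0,0, 25,-15,-20,0,0,0.04,0, 25,-15,-30,0,0,0.08,0, 25,-15,-30,0,0,0.08,0, 25,-15,-30,0,0,0.08,0, 25,-15,-30,0,0,0.08,0]'
cat >> h.py <<'E'
from scipy.spatial.transform import Rotation as R
def plane(c,name,z):
    o=bot.get_obs(); r=bot.spot_point(c,name)
    if not r: print(c,name,'none'); return
    i=bot.camera_info(c);K=i["intrinsics"]
    if c=="wrist":
        T=np.eye(4);T[:3,:3]=R.from_quat(o["tool_rot"]).as_matrix();T[:3,3]=o["eef_pos"];T=T@np.array(i["hand_eye"])
    else: T=np.linalg.inv(i["camera_from_world"])
    d=T[:3,:3]@np.linalg.inv(K)@[*r[0]["uv"],1];p=T[:3,3]+d*(z-T[2,3])/d[2]
    print(c,name,np.round(p,4),np.round(r[0]["uv"]),round(r[0]["confidence"],2));return p
E
python3 - <<'E'
from h import *
for c in ["scene","side","wrist"]:
    im=bot.camera(c)
    if c=="wrist": cv2.imwrite("pics/w1.png",im)
    for n,z in [("tab_top",.107),("cover_hinge",.102),("cover_edge",.091),("printer_base",0)]: plane(c,n,z)
E
```

```text
clock: 1.4
eef_pos: [0.525, -0.0149, 0.2238]
tool_rot: [0.679, 0.735, 0.0, 0.0]
ft_force: [0.1, 0.0, 0.5]
grip_width: 0.0123
grasp_force: 0.0
scene tab_top [ 0.5359 -0.0254  0.107 ] [275. 185.] 0.8
scene cover_hinge [0.6918 0.0492 0.102 ] [331. 225.] 0.86
scene cover_edge [0.568  0.0303 0.091 ] [301. 190.] 0.94
scene printer_base none
side tab_top [ 0.5422 -0.0105  0.107 ] [352. 179.] 0.63
side cover_hinge [0.6897 0.0454 0.102 ] [284. 197.] 0.58
side cover_edge [0.5679 0.0269 0.091 ] [340. 196.] 0.72
side printer_base none
wrist tab_top [ 0.5318 -0.016   0.107 ] [327. 202.] 0.85
wrist cover_hinge [0.6882 0.0479 0.102 ] [549. 132.] 0.65
wrist cover_edge [0.5689 0.0326 0.091 ] [380. 139.] 0.73
wrist printer_base none
```

View pics/w1.png

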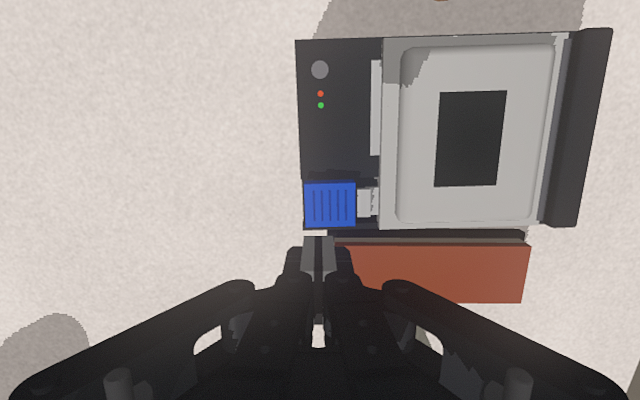

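The wrist picture shows the blue tab centred at about (330, 204), right below and ahead of the closed fingertips, with the cover's front edge at column 380. The tab is near (0.534, -0.017) and the yaw is about 6°.

```bash
python3 -m inch '[4,-1,-30,0,0,0.01,0, 9,-2,-60,0,0,0.02,0, 9,-2,-80,0,0,0.03,0, 9,-2,-90,0,0,0.03,0, 9,-2,-90,0,0,0.03,0]'; python3 -m inch '[0,0,-2,0,0,0,0, 0,0,-4,0,0,0,0, 0,0,-6,0,0,0,0, 0,0,-6,0,0,0,0]'
```

```text
clock: 2.57
eef_pos: [0.5322, -0.017, 0.1308]
tool_rot: [0.667, 0.745, -0.002, -0.002]
ft_force: [-0.0, 0.0, 0.3]
grip_width: 0.0002
grasp_force: 0.0
clock: 2.9
eef_pos: [0.5351, -0.017, 0.1286]
tool_rot: [0.667, 0.745, 0.001, 0.001]
ft_force: [1.0, 0.9, 1.7]
grip_width: -0.0003
grasp_force: 0.6
```

```bash
python3 -m inch '[0,0,-1,0,0,0,0, 0,0,-2,0,0,0,0, 0,0,-3,0,0,0,0, 0,0,-4,0,0,0,0, 0,0,-4,0,0,0,0, 0,0,-4,0,0,0,0]'
python3 - <<'E'
from h import *
a=bot.camera("scene");b=bot.camera("side");cv2.imwrite("pics/c2.png",np.hstack([a[110:310,180:460],b[100:300,200:480]]))
tri("cover_edge")
E
```

```text
clock: 3.4
eef_pos: [0.5346, -0.017, 0.1242]
tool_rot: [0.667, 0.745, 0.001, 0.001]
ft_force: [0.5, -0.0, 6.6]
grip_width: -0.0002
grasp_force: 2.1
cover_edge [0.5765 0.0308 0.1571] [('scene', array([304., 179.]), 0.95), ('side', array([338., 175.]), 0.84)]
```

View pics/c2.png

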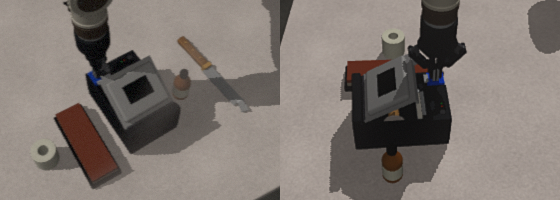

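The cover has sprung up; the picture shows it tilted at (125, 85) left half and (390, 85) right half, with everything around it unmoved. I'll back off and look.

```bash
python3 -m inch '[-5,0,15,0,0,0,0, -15,0,45,0,0,0,0, -15,10,66,0,0,0,0, -15,35,66,0,0,0,0, -10,53,66,0,0,0,0, 10,53,66,0,0,0,0, 10,53,66,0,0,0,0]'
python3 - <<'E'
from h import *
a=bot.camera("scene");b=bot.camera("side");w=bot.camera("wrist");cv2.imwrite("pics/c3.png",np.vstack([np.hstack([a[110:310,180:460],b[100:300,200:480]]),cv2.resize(w,(560,350))]))
tri("cover_edge");tri("cover_hinge");tri("tab_top");plane("wrist","cover_edge",.187)
E
```

```text
clock: 4.18
eef_pos: [0.5456, 0.037, 0.1887]
tool_rot: [0.666, 0.746, 0.0, 0.0]
ft_force: [0.4, -0.2, -0.2]
grip_width: 0.0001
grasp_force: 0.0
cover_edge [0.5982 0.0389 0.1891] [('scene', array([308., 175.]), 0.75), ('side', array([326., 169.]), 0.92)]
cover_hinge [0.6875 0.0474 0.1085] [('scene', array([333., 225.]), 0.67), ('side', array([288., 195.]), 0.8)]
tab_top [ 0.5365 -0.0169  0.1135] [('scene', array([274., 180.]), 0.53), ('side', array([352., 176.]), 0.55)]
wrist cover_edge [0.6014 0.0359 0.187 ] [455. 289.] 0.92
```

View pics/c3.png

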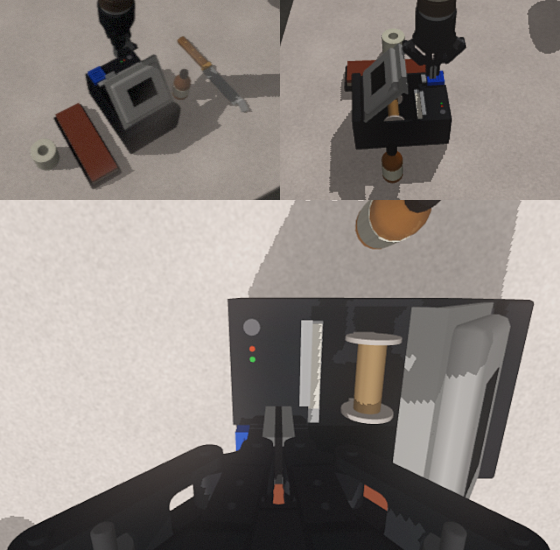

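The wrist view shows the cover edge along column ~400–410 (raised, its middle at about (0.600, 0.037, 0.188)), with the fingers in front of it near (278, 430). Pushing along the printer's axis.

```bash
python3 -m inch '[10,1,0,0,0,0,0, 20,2,0,0,0,0,0, 30,3,0,0,0,0,0, 37,4,1,0,0,0,0, 44,5,2,0,0,0,0, 51,6,3,0,0,0,0, 58,6,5,0,0,0,0, 65,7,7,0,0,0,0]'
python3 - <<'E'
from h import *
b=bot.camera("side");bot.camera("scene");tri("cover_edge");tri("cover_hinge")
E
```

```text
clock: 5.35
eef_pos: [0.6091, 0.0429, 0.1964]
tool_rot: [0.667, 0.745, -0.0, -0.0]
ft_force: [-1.0, 0.7, 0.2]
grip_width: 0.0004
grasp_force: 0.5
cover_edge [0.6268 0.0341 0.212 ] [('scene', array([314., 181.]), 0.69), ('side', array([313., 158.]), 0.65)]
cover_hinge [0.6914 0.0438 0.1112] [('scene', array([330., 224.]), 0.82), ('side', array([283., 194.]), 0.57)]
```

Force is about 1 N and the cover is moving. Continuing.

```bash
python3 -m inch '[7,1,2,0,0,0,0, 14,2,4,0,0,0,0, 21,2,6,0,0,0,0, 28,3,8,0,0,0,0, 35,4,10,0,0,0,0, 42,5,12,0,0,0,0, 49,5,13,0,0,0,0, 55,6,14,0,0,0,0]'
python3 - <<'E'
from h import *
a=bot.camera("scene");b=bot.camera("side");cv2.imwrite("pics/c4.png",cv2.resize(np.hstack([a[110:310,180:460],b[100:300,200:480]]),(784,280)))
tri("cover_edge");tri("cover_hinge")
E
```

```text
clock: 6.32
eef_pos: [0.664, 0.0489, 0.2104]
tool_rot: [0.667, 0.745, -0.0, -0.0]
ft_force: [-0.3, 0.1, -0.4]
grip_width: -0.0001
grasp_force: 0.1
cover_edge [0.6849 0.0408 0.2236] [('scene', array([328., 196.]), 0.9), ('side', array([282., 156.]), 0.67)]
cover_hinge [0.6924 0.0394 0.111 ] [('scene', array([329., 226.]), 0.75), ('side', array([284., 192.]), 0.92)]
```

View pics/c4.png

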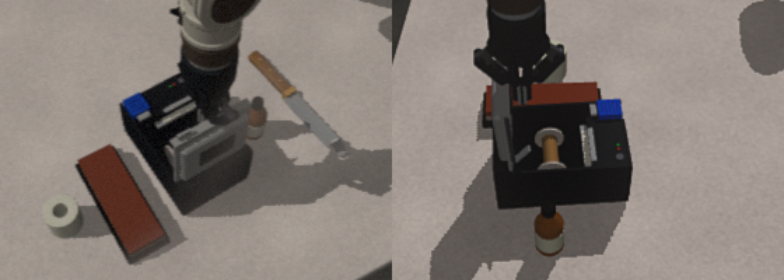

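The cover now stands about upright (right half, column ~505). I'll push it a little further to pass the tipping point.

```bash
python3 -m inch '[5,1,0,0,0,0,0, 10,1,0,0,0,0,0, 15,2,0,0,0,0,0, 20,2,0,0,0,0,0, 25,3,0,0,0,0,0, 28,3,0,0,0,0,0, 28,3,0,0,0,0,0]'
python3 - <<'E'
from h import *
bot.camera("scene");b=bot.camera("side")
tri("cover_edge");tri("cover_hinge")
E
```

```text
clock: 7.2
eef_pos: [0.6927, 0.0521, 0.2098]
tool_rot: [0.667, 0.745, -0.0, 0.0]
ft_force: [-0.1, 0.1, -0.1]
grip_width: 0.0004
grasp_force: 0.0
cover_edge [0.7229 0.0439 0.2229] [('scene', array([339., 211.]), 0.57), ('side', array([264., 157.]), 0.88)]
cover_hinge [0.6905 0.0441 0.111 ] [('scene', array([329., 224.]), 0.8), ('side', array([284., 194.]), 0.89)]
```

The edge is 32 mm behind the hinge, so the cover is on its stop, and there is no contact force. Retreating clear.

```bash
python3 -m inch '[-10,-1,0,0,0,0,0, -40,-4,0,0,0,0,0, -75,-8,5,0,0,0,0, -110,-12,25,0,0,0,0, -145,-15,50,0,0,0,0, -180,-18,70,0,0,0,0, -200,-20,80,0,0,0,0, -200,-20,80,0,0,0,0]'; python3 -m inch '[0,0,0,0,0,0,0,0,0,0,0,0,0,0,0,0,0,0,0,0,0,0,0,0,0,0,0,0]'
python3 - <<'E'
from h import *
a=bot.camera("scene");b=bot.camera("side");cv2.imwrite("pics/c5.png",cv2.resize(np.hstack([a[110:310,180:460],b[100:300,200:480]]),(784,280)))
for n in ["cover_edge","cover_hinge","tab_top","oil","stone","label_roll","knife"]: tri(n)
E
```

```text
clock: 8.17
eef_pos: [0.4894, 0.0317, 0.2946]
tool_rot: [0.667, 0.745, 0.002, 0.002]
ft_force: [0.4, -0.0, 0.4]
grip_width: -0.0002
grasp_force: 0.0
clock: 8.5
eef_pos: [0.4924, 0.032, 0.2891]
tool_rot: [0.667, 0.745, -0.001, -0.001]
ft_force: [0.5, -0.2, -0.5]
grip_width: -0.0002
grasp_force: 0.0
cover_edge [0.7239 0.044  0.2226] [('scene', array([339., 211.]), 0.6), ('side', array([263., 157.]), 0.57)]
cover_hinge [0.6874 0.0452 0.1056] [('scene', array([328., 223.]), 0.77), ('side', array([284., 197.]), 0.86)]
tab_top [ 0.5441 -0.2243 -0.1358] [('scene', array([227., 268.]), 0.51), ('side', array([354., 178.]), 0.68)]
oil [0.6172 0.1808 0.0059] [('scene', array([360., 199.]), 0.51), ('side', array([315., 275.]), 0.7)]
stone [ 0.6509 -0.1037  0.0151] [('scene', array([266., 251.]), 0.83), ('side', array([306., 176.]), 0.74)]
label_roll [ 6.379e-01 -1.980e-01 -5.000e-04] [('scene', array([232., 268.]), 0.93), ('side', array([315., 153.]), 0.55)]
knife [ 0.6029  0.2817 -0.0048] [('scene', array([387., 183.]), 0.77), ('side', array([319., 322.]), 0.62)]
```

View pics/c5.png

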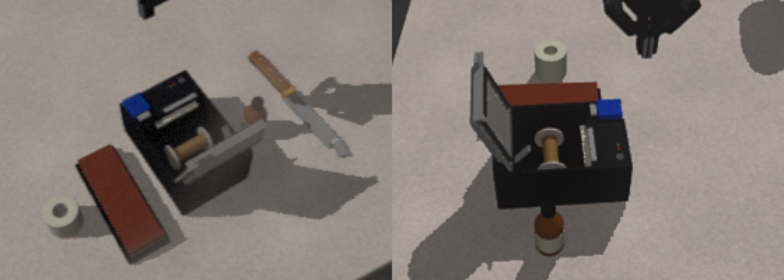

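The cover leans back on its stop (right half, from (510, 160) up to (478, 60)). The tab is up, the surrounding items are where they were, and the arm is clear.

```bash
python3 -c "from workcell import bot; print(bot.job_done())"
```

```text
the job is handed in; nothing more can be done
None
```

The printer's release tab was pressed and its cover pushed back onto its stop, where it stayed open; the printer and the things around it had not visibly moved, and the job is handed in.

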